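# Inject a gas sample by hand with the sampling valve

### The job

Make a manual gas injection on the sampling valve with the blue handle, pushing with a fingertip or the outside of the fingers: push its lever fully round to the LOAD stop (yellow mark), leave it there for at least 3 seconds while the loop fills, then push it back all the way to the INJECT stop (green mark), without forcing it hard against the stops or taking it between the fingers. Only then press the green START button on the control pod right down and let it go. Pick up nothing, and leave the orange-handled valve, the red STOP button and the loose things on the bench as they are.

Things in the scene. Friction and masses are not known exactly. Their poses are not given: they have to be found in the camera images.
- valve_blue: Sampling valve with the blue handle: cream box 140 (x) x 120 (y) x 68 mm high, fixed to the bench; origin under the box centre, -x side to the robot, z up. An upright valve axis at x = -20 mm, y = 0 carries an index plate and the lever. Behind it, at x = 30 to 70 mm, a steel tube coil stands to 106 mm high. More than 45 N on the valve or lever is forcing it.
- valve_blue_axis (a point): Point on the blue valve's vertical axis at the height of the lever rod's centre line, 102 mm above the bench. Round it lies the aluminium index plate: radius 50 mm, top 84 mm above the bench. Beside each end position a 5 mm stop pin rises from the plate to 104 mm, 27 mm from the axis.
- load_mark (a point): Centre of the yellow LOAD mark painted on the blue valve's index plate, 42 mm from the axis at 84 mm height, front left (+y; 150 degrees in the valve's frame). The lever lies over it at the LOAD stop.
- inject_mark (a point): Centre of the green INJECT mark on the same plate, 42 mm from the axis, front right (-y; 210 degrees in the valve's frame). The lever lies over it at the INJECT stop.
- lever_blue_tip (a point): Centre of the blue grip (22 mm diameter, 64 to 89 mm from the axis) on the end of the blue valve's lever, 76.5 mm from the axis, 102 mm above the bench; its x axis points outward along the lever. The lever is a level steel rod 9 mm thick from a hub (radius 13 mm, top at 111 mm). Beyond the plate (50 mm) there is free air beside and under it down to the box top at 68 mm.
- lever_blue (a joint): Angle of the blue lever, rad: 0 = LOAD stop (yellow mark), 1.047 (60 degrees) = INJECT stop (green mark), growing counterclockwise seen from above (grip going from left, +y, to right, -y). It turns stiffly (0.22 N m, some 3 N at the grip) and stays where it is left. It starts between half way and the INJECT end.
- valve_orange: A second valve of the same build with an orange handle, in another place; to be left alone. Frame as valve_blue.
- lever_orange_tip (a point): Centre of the orange grip, as lever_blue_tip; it must not be moved.
- pod: Control pod of the chromatograph: cream desk console 110 (x) x 150 (y) mm, fixed, its deck 36 mm high, with a raised display along its back (x = +19 to +55 mm, 58 mm high); origin under its centre, -x side is the front towards the robot. The green START button is on the left (+y), the red STOP button on the right (-y), 84 mm apart.
- start_top (a point): Centre of the top face of the green START button (26 mm diameter, in a black housing), facing up.
- start (a joint): Travel of the green START button, m: 0 = up, 0.006 = fully down; a spring (5 N fully down) brings it back up.
- stop (a joint): Travel of the red STOP button, m, as start; not to be pressed.
- vial_a: Bystander: loose glass vial with aluminium cap, 23 mm diameter, 76 mm tall, standing in the gap to the left of the middle piece of equipment; origin under its centre.
- vial_b: Bystander: the same vial, in the gap to the right.
- syringe: Bystander: gas-tight glass syringe lying flat near the robot on the left, 19 mm thick, 180 mm long, origin under the barrel's middle, needle towards its +x (100 mm), plunger towards -x (78 mm).
- spanner: Bystander: open-ended spanner 130 mm long lying flat near the robot on the right; origin under its middle.
- septa_jar: Bystander: jar 52 mm diameter, 60 mm tall, beyond the equipment on the left; origin under its centre.
- amber_bottle: Bystander: amber bottle 80 mm diameter, 160 mm tall, beyond the equipment on the right; origin under its centre.
- vial_rack: Bystander: blue rack full of small vials, 80 x 150 x 45 mm, on the far left of the work; origin under its centre.
There are look-alikes about, which are no part of the job. Leave any brown or turquoise look-alike of the pod alone.

How it is judged:
On the way, in this order (a step that is already met when the one before it is completed fails the run):
1. the blue lever stays at the LOAD stop for 3 s (value of joint lever_blue below 0.07 rad), for 3 s.
2. the blue lever is at the INJECT stop (value of joint lever_blue above 0.977 rad), for 0.2 s.
3. START is pressed right down (value of joint start above 0.0042 m), for 0.05 s.
At the end, for the whole second after the job is handed in: The blue lever rests at the INJECT stop (within 4 degrees), START and STOP are both up again, and the orange lever is where it was (its grip within 6 mm). On the way the lever stood within 4 degrees of the LOAD stop for 3 s, came to INJECT, and then START was pressed by more than 4.2 mm of its 6 mm (value of joint lever_blue above 0.977 rad and value of joint each of start, stop below 0.0015 m and distance of lever_orange_tip from where it was at the start of the episode below 0.006 m); the robot touches nothing.
It fails at once if STOP is pressed, or START while the blue lever is away from INJECT (value of joint stop above 0.003 m or (value of joint start above 0.003 m and value of joint lever_blue below 0.95 rad)).
It fails at once if the blue lever is taken between the fingers (the point between the pads comes within 7 mm of the lever's centre line) (x of the grasp point in the frame of lever_blue_tip between -0.06 and 0.02 m and y of the grasp point in the frame of lever_blue_tip between -0.007 and 0.007 m and z of the grasp point in the frame of lever_blue_tip between -0.03 and 0.018 m).
It fails at once if the orange lever moved (distance of lever_orange_tip from where it was at the start of the episode above 0.008 m).
It fails at once if the blue valve forced with more than 45 N (contact force between anything else and valve_blue above 45 N).
It fails at once if a loose thing knocked over, or pushed, lifted or carried more than 20 mm (distance of any of vial_a, vial_b, syringe, spanner, septa_jar, amber_bottle, vial_rack from where it was at the start of the episode above 0.02 m or angle between any of vial_a, vial_b, amber_bottle's own z axis and vertical above 0.5 rad).
It also fails if it takes over 70 s, if anything falls off the work surface, if the arm or the gripper's body presses on something with over 40 N, if the wrist force passes 120 N, or if a joint passes its speed limit or range.

### The arm

A 7-joint arm with a two-finger parallel gripper is mounted at the origin on the work surface. World frame = base frame: x ahead of the robot, y to its left, z up, the work surface at z = 0. Lengths are in m, angles in rad, forces in N, time in s.
With the tool pointing down it reaches from about 0.425 to 0.95 m from the base axis. Payload 4.7 kg.
Tool frame: the origin (TCP) lies between the finger pads; the fingertips stand 25 mm ahead of it and the grasp point (between the pads) lies 6 mm ahead of it; x points along the fingers, z is the direction in which the jaws open and shut, and the axes are right-handed (so a half turn about x gives the same grasp; the last joint's range is limited). The gripper opens to 85 mm and grips with 20 to 120 N. Pads are 22 mm wide; open, the fingers measure 114 mm over their backs; the gripper's body (76 mm by 85 mm) begins 54 mm behind the grasp point. The pads swing forward as they close: fully open they stand 13 mm farther back than shut.
Start: joints at [-1.153, 0.469, -0.049, 1.532, 0.024, 1.141, -0.082], TCP at [0.292, 0.609, 0.256] pointing down, gripper open.
Joint ranges: [-2.59, 2.59], [-0.33, 1.99], [-1.39, 1.29], [0.1, 2.45], [-1.04, 4.18], [0.21, 1.99], [-2.66, 2.66]. Speed limits (rad/s): [2.57, 2.57, 3.14, 3.14, 3.14, 3.14, 3.14].

### API

Orientations are given as a 3x3 rotation matrix whose columns are the frame's x, y, z axes.
In Python, from rig import * gives the robot as it stands. Calls block until the motion is done:
- movep(position, orientation): joint-space move of the TCP to a pose.
- move_l(position, attitude=None, feed=0.15, until_force=None): straight line of the TCP; attitude=None keeps the orientation; feed is the mean speed in m/s. With until_force (N) it stops when the force on the tool has changed by that much, and returns True; else False.
- move_joints(angles): joint-space move.
- command_gripper(opening, newtons=None): finger opening in m; newtons is the grip in N (None keeps the last); returns when the fingers have stopped.
- sleep(seconds).
- inverse_kinematics(position, orientation): joint angles nearest the present ones, or None.
- sense(): the state.
- camera(name): name is "side" or "top" or "wrist"; returns (picture, depth): 400x640x3 uint8, red, green, blue; 400x640 float32, m along the optical axis (not along the pixel's ray), 0 where there is no reading.
- camera_params(name): a dict with "K" (3x3 intrinsics, pixels), "dist" ([k1, k2, p1, p2, k3] as OpenCV has them; the pictures are not rectified), "position" and "rotation" of the camera in the world; the wrist camera has in their place "tool_from_camera" (4x4, takes a point from camera to tool coordinates, whose origin is the TCP and whose axes are the tool frame's). Camera axes: x right, y down, z forward; pixel columns grow to the right and rows downward; lengths in m; the calibration is good to about 2 mm. A picture is of the moment at which its call begins: read the wrist's pose just before it. camera_params takes no time and is no camera call.
A pose or a line that the arm cannot do raises Unreachable and nothing moves.
- finish_job(): hands the job in, once; it reports no verdict.
The state is a dict: "time_s": time; "joint_pos": joint angles; "qd": joint speeds; "joint_efforts": joint torques, N m; "position": TCP position; "tcp_rot": TCP orientation; "wrist_force": force on the tool from outside, world axes, zero at the start; "ft_torque": the same for the moment, N m; "finger_gap": finger opening in m.
Only numpy, scipy, OpenCV 4.12 (cv2) and the standard library are available. Lean on these libraries where they do the work, as an engineer would, in place of code of your own. Each camera call takes 0.05 s, during which the arm holds its last target. There are 200 camera calls.

## Working session

There is one attempt and no reset: what is moved stays moved. The work goes in short steps, each a Python script; the robot and the scene stay as the last script left them, time stands still between calls to the robot, and variables do not carry over. Pictures are saved under pics/ and viewed, about 8 in all and at most 12, crops included, and the job is handed in when it is done.

```bash
mkdir -p pics; ls
python3 - <<'E'
from rig import *
import cv2,numpy as np
for n in ("top","side"):
    im,d=camera(n); cv2.imwrite(f"pics/{n}0.png",im[...,::-1]); np.savez(f"pics/{n}0.npz",im=im,d=d)
    p=camera_params(n); print(n,{k:np.round(v,4).tolist() for k,v in p.items()})
print(camera_params("wrist"));s=sense();print(s)
E
```

```text
pics
top {'K': [[424.693, 0.0, 321.8391], [0.0, 424.693, 200.5703], [0.0, 0.0, 1.0]], 'dist': [0.0397, 0.0, 0.0, 0.0, 0.0], 'position': [0.4321, -0.127, 1.4696], 'rotation': [[-0.0157, -0.9955, 0.094], [-0.9997, 0.0173, 0.0165], [-0.0181, -0.0937, -0.9954]]}
side {'K': [[484.3392, 0.0, 317.0402], [0.0, 484.3392, 199.4305], [0.0, 0.0, 1.0]], 'dist': [-0.1356, 0.0, 0.0, 0.0, 0.0], 'position': [0.2195, 1.2939, 1.2427], 'rotation': [[-0.9706, -0.1517, 0.187], [-0.2408, 0.6151, -0.7508], [-0.0011, -0.7737, -0.6335]]}
{'K': array([[352.29617963,   0.        , 319.29768418],
       [  0.        , 352.29617963, 200.55850873],
       [  0.        ,   0.        ,   1.        ]]), 'dist': array([-0.0345246,  0.       ,  0.       ,  0.       ,  0.       ]), 'tool_from_camera': array([[ 1.79281750e-04, -2.95368806e-01,  9.55383293e-01,
        -1.16899136e-01],
       [ 1.77561782e-04, -9.55383284e-01, -2.95368837e-01,
         7.37323141e-02],
       [ 9.99999968e-01,  2.22593802e-04, -1.18836575e-04,
         6.33390352e-04],
       [ 0.00000000e+00,  0.00000000e+00,  0.00000000e+00,
         1
[... 155 characters left out ...]
qd': array([ 1.84961288e-03, -4.14166884e-04, -3.63331382e-04, -3.99230590e-03,
        1.12401847e-03, -7.13196956e-04,  3.56607880e-05]), 'joint_efforts': array([ 1.23292633e-03, -5.11515999e+01, -4.68821288e-02, -2.38393289e+01,
        1.07656667e-02,  4.34236674e-03, -8.90373375e-07]), 'position': array([0.29143063, 0.60832697, 0.25535416]), 'tcp_rot': array([[-6.99218950e-04, -9.01844530e-01,  4.32060130e-01],
       [-1.59207083e-03,  4.32060691e-01,  9.01843126e-01],
       [-9.99998488e-01, -5.72845269e-05, -1.73790540e-03]]), 'wrist_force': array([-0.31026641,  0.50178349,  0.03756916]), 'ft_torque': array([-0.00197905,  0.04350704, -0.05213142]), 'finger_gap': 0.08527745217035997}
```

View pics/top0.png

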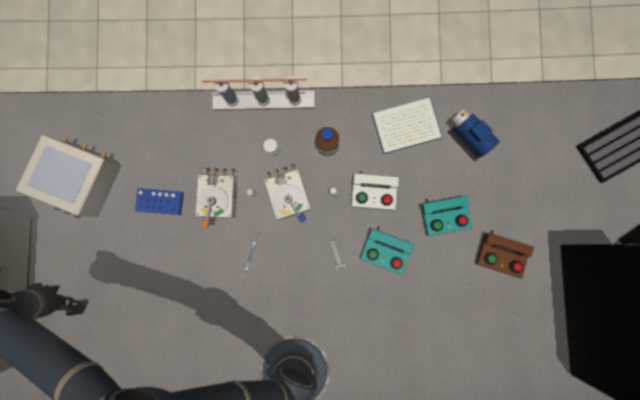

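View pics/side0.png

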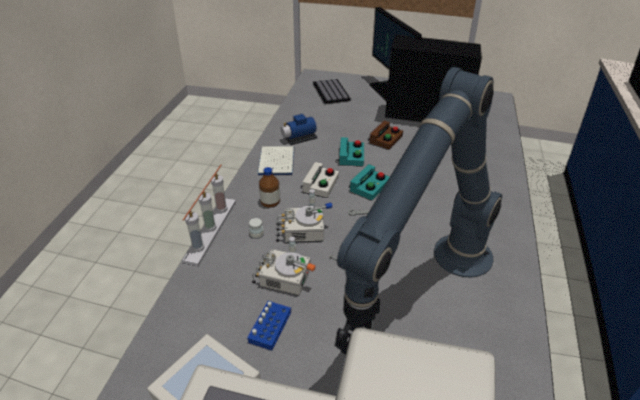

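Top view: the blue-handled valve is at about (287,193) with its grip at (302,217). The orange-handled valve is at (215,195). Pod candidates are cream (375,191), turquoise (447,216) and (387,251), and brown (505,255). Cream fits the description. Next I'll get closer views with the wrist camera.

```bash
cat > h.py <<'E'
from rig import *
import cv2,numpy as np
def R(a):  # tool down, jaw axis z at angle a from world +x
    x=np.array([0,0,-1.]);z=np.array([np.cos(a),np.sin(a),0]);return np.column_stack([x,np.cross(z,x),z])
def cam(name,s=None):
    p=camera_params(name)
    if name=="wrist":
        T=np.eye(4);T[:3,:3]=s["tcp_rot"];T[:3,3]=s["position"];T=T@p["tool_from_camera"];return p["K"],p["dist"],T[:3,3],T[:3,:3]
    return p["K"],p["dist"],np.array(p["position"]),np.array(p["rotation"])
def ray(c,uv):
    K,D,o,Rm=c;q=cv2.undistortPoints(np.float64(uv).reshape(-1,1,2),K,D).reshape(-1,2)
    return o,np.c_[q,np.ones(len(q))]@Rm.T
def plane(c,uv,z):
    o,d=ray(c,uv);return o+d*((z-o[2])/d[:,2])[:,None]
def tri(obs): # [(cam,uv)] -> point, residual
    A=np.zeros((3,3));b=np.zeros(3);L=[]
    for c,uv in obs:
        o,d=ray(c,uv);d=d[0]/np.linalg.norm(d[0]);P=np.eye(3)-np.outer(d,d);A+=P;b+=P@o;L.append((o,P))
    x=np.linalg.solve(A,b);return x,[float(np.linalg.norm(P@(x-o))) for o,P in L]
def proj(c,p):
    K,D,o,Rm=c;return cv2.projectPoints(np.float64(p).reshape(-1,1,3),cv2.Rodrigues(Rm.T)[0],-Rm.T@o,K,D)[0].reshape(-1,2)
def snap(n):
    sleep(.3);s=sense();im,d=camera("wrist");cv2.imwrite(f"pics/{n}.png",im[...,::-1]);np.savez(f"pics/{n}.npz",im=im,d=d,position=s["position"],tcp_rot=s["tcp_rot"]);return im,d,cam("wrist",s)
E
python3 - <<'E'
from h import *
c=cam("top")
v=plane(c,[(287,193)],.08)[0];print("valve",v,"grip",plane(c,[(302,217)],.102)[0],"pod",plane(c,[(375,191)],.04)[0])
print("orange grip",plane(c,[(206,224)],.102),"vials",plane(c,[(250,192),(333,191)],.076),"bottle",plane(c,[(327,135)],.16))
s=sense();move_l(s["position"]+[0,0,.12])
movep([.50,.0,.33],R(np.pi/2)); im,d,c=snap("w1")
movep([.50,-.16,.33],R(np.pi/2)); im,d,c=snap("w2")
print(sense()["position"],sense()["time_s"])
E
```

```text
valve [0.59035741 0.01052323 0.08      ] grip [ 0.50910947 -0.03947281  0.102     ] pod [ 0.5964236  -0.28341374  0.04      ]
orange grip [[0.49184552 0.27040973 0.102     ]] vials [[ 0.59629218  0.13341672  0.076     ]
 [ 0.59476713 -0.14121877  0.076     ]] bottle [[ 0.76222233 -0.12471465  0.16      ]]
[ 0.5002264  -0.15903988  0.3299661 ] 4.725
```

View pics/w1.png

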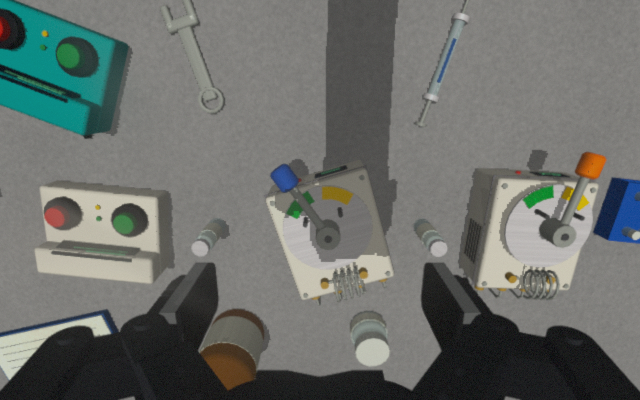

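View pics/w2.png

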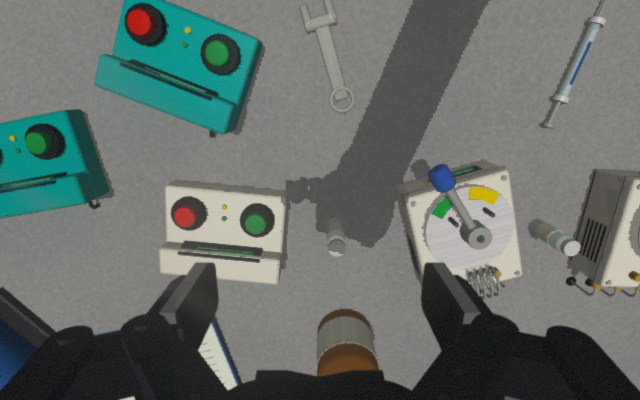

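The wrist views agree. In w1 the blue grip is at (285,178), the hub at (328,238), the yellow mark at (336,194) and the green mark at (300,205). Cream pod START is at (129,221) and STOP at (60,215). The orange grip is at (590,166). In w2 the grip is at (442,178), the hub at (480,236) and START at (256,218). I'll triangulate these now.

```bash
cat > meas.py <<'E'
from h import *
def load(n):
    z=np.load(f"pics/{n}.npz");return z["im"],z["d"],cam("wrist",{k:z[k] for k in("position","tcp_rot")})
rng={"blue":((100,120,60),(130,255,255)),"yellow":((20,120,80),(32,255,255)),"green":((45,90,50),(80,255,255)),"red":((0,150,60),(6,255,255)),"orange":((6,180,120),(16,255,255))}
def blob(im,col,near,r=30):
    m=cv2.inRange(cv2.cvtColor(im,cv2.COLOR_RGB2HSV),*map(np.array,rng[col]))
    n,l,st,ce=cv2.connectedComponentsWithStats(m)
    k=[i for i in range(1,n) if st[i,4]>40 and np.hypot(*(ce[i]-near))<r]
    i=max(k,key=lambda i:st[i,4]);return ce[i],st[i,4],(l==i)
E
python3 - <<'E'
from meas import *
V={n:load(n) for n in("w1","w2")}
P={}
for name,col,a,b in [("grip","blue",(285,178),(442,178)),("yellow","yellow",(336,194),(485,195)),("green","green",(300,205),(442,206)),("start","green",(129,221),(256,218)),("stop","red",(57,215),(185,215))]:
    ob=[];dd=[]
    for n,uv in(("w1",a),("w2",b)):
        im,d,c=V[n];ce,ar,m=blob(im,col,uv,22);ob.append((c,ce))
        dep=np.median(d[m]);o,r=ray(c,[ce]);dd.append(np.round(o+r[0]*dep,4).tolist())
    x,e=tri(ob);P[name]=x;print(name,np.round(x,4),np.round(e,4),[np.round(o[1],1).tolist() for o in ob],"depth",dd)
# hub: gray disc; use Hough/ depth: highest points near hub
for n,uv in(("w1",(328,238)),("w2",(480,236))):
    im,d,c=V[n];u,v=np.mgrid[-70:71,-70:71];pts=np.c_[u.ravel()+uv[0],v.ravel()+uv[1]]
    o,r=ray(c,pts);p=o+r*d[pts[:,1],pts[:,0]][:,None];h=p[:,2]
    print(n,"zhist",np.histogram(h,np.arange(.06,.125,.005))[0])
    pl=p[(h>.08)&(h<.088)];q=p[(h>.108)&(h<.114)];q=q[np.hypot(*(q[:,:2]-plane(c,[uv],.111)[0,:2]).T)<.018]
    (cx,cy),rad=cv2.minEnclosingCircle(np.float32(pl[:,:2]*1000));print("plate",cx,cy,rad,pl.mean(0),"hub",len(q),np.round((q.min(0)+q.max(0))/2,4),"click",plane(c,[uv],.111))
im=V["w1"][0];a=cv2.resize(im[150:310,250:410],None,fx=2.4,fy=2.4,interpolation=2);b=cv2.resize(im[150:310,20:180],None,fx=2.4,fy=2.4,interpolation=2)
cv2.imwrite("pics/crop1.png",np.hstack([a,b])[...,::-1])
E
```

```text
grip [ 0.5091 -0.0352  0.1031] [0. 0.] [[284.1, 178.0], [442.3, 178.3]] depth [[0.5074, -0.0344, 0.1103], [0.5074, -0.0377, 0.11]]
yellow [0.5315 0.0183 0.0833] [0. 0.] [[336.2, 194.1], [483.0, 194.3]] depth [[0.5313, 0.0182, 0.0841], [0.5312, 0.018, 0.084]]
green [ 0.5462 -0.0265  0.0888] [0.0012 0.0012] [[294.4, 209.7], [442.2, 207.6]] depth [[0.549, -0.0269, 0.0842], [0.5464, -0.025, 0.0843]]
start [ 0.5761 -0.2351  0.0564] [0.0002 0.0002] [[123.0, 223.4], [254.9, 223.8]] depth [[0.5756, -0.2344, 0.0575], [0.576, -0.2349, 0.0573]]Traceback (most recent call last):
  File "<stdin>", line 7, in <module>
  File "meas.py", line 9, in blob
    i=max(k,key=lambda i:st[i,4]);return ce[i],st[i,4],(l==i)
ValueError: max() iterable argument is empty
```

Run:
```python
from meas import *
V={n:load(n) for n in("w1","w2")}
print(cv2.cvtColor(V["w1"][0],cv2.COLOR_RGB2HSV)[[215,223],[57,123]], "red pt plane", plane(V["w1"][2],[(57,215)],.058))
for n,uv in(("w1",(328,238)),("w2",(480,236))):
    im,d,c=V[n];u,v=np.mgrid[-70:71,-70:71];pts=np.c_[u.ravel()+uv[0],v.ravel()+uv[1]]
    o,r=ray(c,pts);p=o+r*d[pts[:,1],pts[:,0]][:,None];h=p[:,2]
    print(n,"zhist",np.histogram(h,np.arange(.06,.125,.005))[0])
    k=(h>.081)&(h<.087);pl=p[k]
    (cx,cy),rad=cv2.minEnclosingCircle(np.float32(pl[:,:2]*1000));print("plate",cx,cy,rad)
    hx=plane(c,[uv],.111)[0,:2];q=p[(h>.1075)&(h<.115)];q=q[np.hypot(*(q[:,:2]-hx).T)<.016]
    print("hub",len(q),np.round((q.min(0)+q.max(0))/2,4),np.ptp(q,axis=0),"click",hx)
    # box top corners
    bx=p[(h>.064)&(h<.072)];(m)=cv2.minAreaRect(np.float32(bx[:,:2]*1000));print("box",m)
    im,d,c=V[n]
im=V["w1"][0];a=cv2.resize(im[150:310,250:410],None,fx=2.4,fy=2.4,interpolation=2);b=cv2.resize(im[150:310,20:180],None,fx=2.4,fy=2.4,interpolation=2)
cv2.imwrite("pics/crop1.png",np.hstack([a,b])[...,::-1])
```

```text
[[  2 139 171]
 [ 64 120 128]] red pt plane [[ 0.56498383 -0.31329517  0.058     ]]
w1 zhist [ 235 4520  152  180 4791  206   82  121  497  567  583    0]
plate 588.1314697265625 18.093759536743164 68.69597625732422
hub 450 [0.5713 0.0092 0.1102] [0.02545575 0.02498591 0.00504945] click [0.57070733 0.00912955]
box ((590.555419921875, 14.8072509765625), (140.28829956054688, 119.77681732177734), 16.816591262817383)
w2 zhist [ 259 3162  125  127 4612  212  129  169  572  588  546    0]
plate 588.5341796875 16.552879333496094 68.62568664550781
hub 437 [0.5715 0.0081 0.1106] [0.02487171 0.02480832 0.00614189] click [0.56851208 0.00801707]
box ((590.3068237304688, 13.855735778808594), (139.85671997070312, 120.2742919921875), 16.764631271362305)
```

View pics/crop1.png

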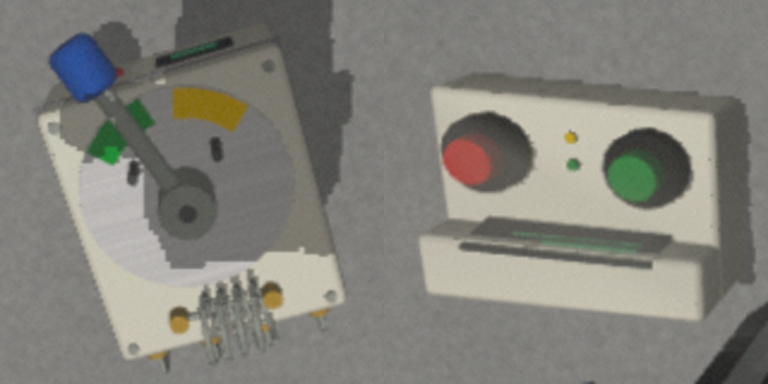

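The crop confirms the blue-handled valve, with its lever short of the green mark, and the cream pod, with green on the +y side.

- **Axis:** the box fit gives yaw 16.8° and an axis at (0.5713, 0.0085), which matches the measured hub.
- **Grip:** radius 76 mm and z 0.103, as specified. The lever sits at about 48° of 60°.
- **Yellow mark:** within 1 mm of prediction.

I'll push to LOAD with closed fingers.

```bash
cat > push.py <<'E'
from meas import *
A=np.array([.5713,.0085]);YAW=np.radians(16.8);Z=.113
def pose(lev,off,z=Z,r=.0765): # lever angle rad, tangential offset (+ = beyond, INJECT side)
    th=YAW+np.radians(150)+lev;u=np.array([np.cos(th),np.sin(th)]);t=np.array([-u[1],u[0]])
    return np.r_[A+r*u+off*t,z],R(th-np.pi)
def arc(l0,l1,off,stop_at,limit=9):
    for l in np.linspace(l0,l1,int(abs(l1-l0)/.1)+2)[1:]:
        fine=abs(l-l1)<stop_at
        if move_l(*pose(l,off),feed=.02 if fine else .04,until_force=limit):
            print("stopped at",round(float(l),3));break
    s=sense();print("t",s["time_s"],"pos",s["position"],"F",np.round(s["wrist_force"],1))
def lever(n):
    im,d,c=snap(n);g=proj(c,[*A,.102])[0]
    m=cv2.inRange(cv2.cvtColor(im,cv2.COLOR_RGB2HSV),*map(np.array,rng["blue"]))
    k,l,st,ce=cv2.connectedComponentsWithStats(m)
    for i in range(1,k):
        if st[i,4]<60:continue
        p=plane(c,[ce[i]],.103)[0,:2]-A
        if .055<np.hypot(*p)<.1:print("lever",round(float((np.arctan2(p[1],p[0])-YAW-np.radians(150)+np.pi)%(2*np.pi)-np.pi),3),"r",np.hypot(*p),"area",st[i,4],ce[i])
E
python3 - <<'E'
from push import *
command_gripper(0.0,20)
p,r=pose(.842,.037,z=.2);movep(p,r);s=sense();print(s["time_s"],s["finger_gap"],s["wrist_force"])
move_l(*pose(.842,.037))
move_l(*pose(.842,.026),feed=.05,until_force=9)
s=sense();print(s["position"],s["wrist_force"])
arc(.842,.06,.022,.15)
E
```

```text
6.4417 -0.0003484469843424833 [0.52189339 0.26051052 0.63146417]
[ 0.52363803 -0.05605191  0.11344312] [ 1.00722435 -0.24831641  0.18517703]
t 10.775 pos [4.92031231e-01 1.54132366e-05 1.12944355e-01] F [-1.1 -2.7 -0.3]
```

Run:
```python
from push import *
print(move_l(*pose(-.09,.022),feed=.015,until_force=8))
s=sense();print(s["time_s"],s["position"],s["wrist_force"])
p,_=pose(0,.022);print("nominal0",p)
move_l(pose(-.03,.030)[0],feed=.05)
move_l(pose(-.03,.034,z=.2)[0]);lever("l1");print(sense()["time_s"])
```

```text
True
11.3167 [0.49092499 0.00497805 0.11264531] [ 0.42212135 -0.64982214  0.66806244]
nominal0 [0.49179749 0.00455011 0.113     ]
lever -0.015 r 0.0763141012185887 area 1247 [317.7393745  163.45950281]
12.65
```

View pics/l1.png

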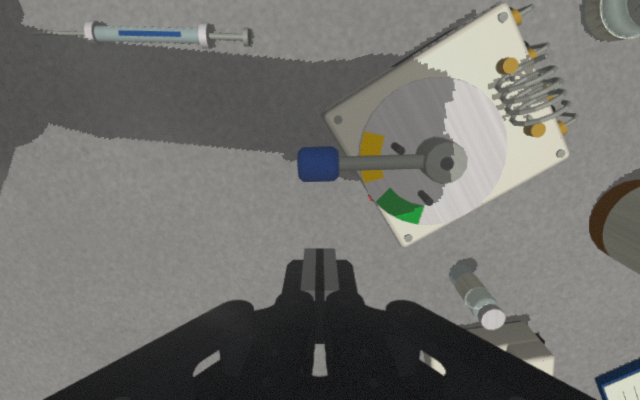

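The picture shows the lever over the yellow mark, with the grip at (318,163). Measured angle is −0.015 rad, so it is at LOAD. Now I'll go round to the other side, dwell, and push to INJECT.

Run:
```python
from push import *
move_l(*pose(0,-.037,z=.2)); move_l(*pose(0,-.037)); sleep(3.0); print(sense()["time_s"],sense()["wrist_force"])
move_l(*pose(0,-.026),feed=.05,until_force=9)
arc(0,.98,-.022,.15)
print(move_l(*pose(1.13,-.022),feed=.015,until_force=8))
s=sense();print(s["time_s"],s["position"],s["wrist_force"],"nominal",pose(1.047,-.022)[0])
move_l(pose(1.07,-.030)[0],feed=.05)
move_l(pose(1.07,-.034,z=.2)[0]);lever("l2")
```

```text
16.9917 [ 0.47523889 -0.96793645 -0.32391204]
t 21.275 pos [ 0.50034662 -0.02764186  0.11297903] F [-0.1  2.7  0.2]
True
21.7833 [ 0.50182033 -0.0314125   0.11242467] [-0.62763126 -0.02644399 -0.25947299] nominal [ 0.5028868  -0.03219255  0.113     ]
lever 0.933 r 0.0765001712498626 area 168 [319.91666667 247.68452381]
```

View pics/l2.png

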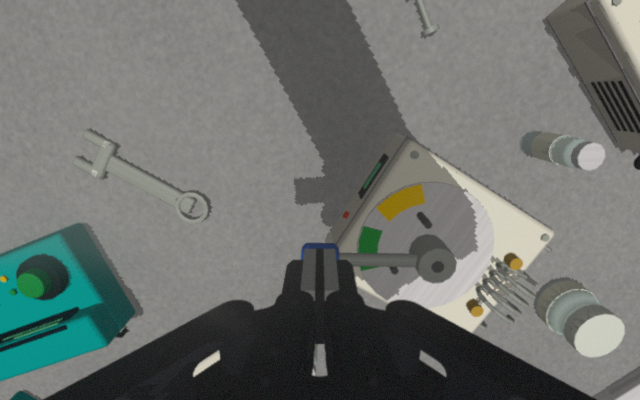

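The fingers hide the grip here. The rod is past the green mark, near the stop pin. I'll look again from the earlier clear viewpoint, which also re-measures START.

Run:
```python
from push import *
s=sense();move_l(s["position"]+[0,0,.1],feed=.25)
movep([.50,-.16,.33],R(np.pi/2));lever("l3")
im,d,c=load("l3")
ob=[]
for a in ((254.9,223.8),):
    ce,ar,m=blob(im,"green",a,20);print(ce,ar)
    v,u=np.nonzero(cv2.erode(m.astype(np.uint8),np.ones((3,3))));uv=np.c_[u,v];o,r=ray(c,uv);p=o+r*d[v,u][:,None]
    print("z pct",np.percentile(p[:,2],[5,25,50,75,95]))
    top=p[p[:,2]>np.percentile(p[:,2],95)-.003];print("top bbox ctr",(top.min(0)+top.max(0))/2,np.ptp(top,axis=0),"mean",top.mean(0))
cv2.imwrite("pics/crop2.png",np.hstack([cv2.resize(im[a:a+130,b:b+130],(390,390),interpolation=2) for a,b in((150,400),(160,190))])[...,::-1]);print(sense()["time_s"])
```

```text
lever 1.043 r 0.07541490152479002 area 446 [431.02914798 188.29820628]
[255.44904459 224.11783439] 314
z pct [0.05621246 0.05689764 0.0573255  0.05779368 0.05869046]
top bbox ctr [ 0.50648187 -0.20243588  0.2513714 ] [0.15993926 0.08585123 0.39074825] mean [ 0.57534112 -0.2345556   0.05904749]
24.975
```

View pics/crop2.png

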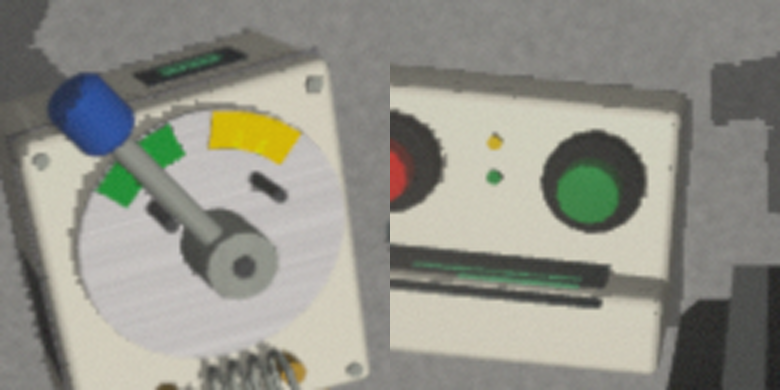

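Lever reads 1.043 rad, over the green mark at the INJECT stop. START's top is at about (0.5757, −0.2348, 0.0573). Two-view triangulation gave (0.5761, −0.2351, 0.0564), so they agree. Now I'll press it.

Run:
```python
from push import *
im,d,c=load("l3")
v=np.arange(195,250,3);o,r=ray(c,np.c_[np.full(len(v),255),v]);p=o+r*d[v,255][:,None];print(np.round(p[:,[0,2]]*1000).astype(int).tolist())
X=[.5757,-.2348]
movep([*X,.15],R(np.pi/2));move_l([*X,.092],feed=.1)
print(move_l([*X,.0755],feed=.012,until_force=9));s=sense();print(s["position"],s["wrist_force"])
sleep(.3);s=sense();print(s["position"],s["wrist_force"],s["time_s"])
```

```text
[[547, 34], [550, 35], [554, 35], [556, 41], [558, 47], [561, 49], [564, 51], [566, 58], [570, 56], [574, 57], [577, 56], [581, 57], [584, 58], [589, 57], [596, 48], [605, 37], [610, 35], [614, 36], [617, 39]]
True
[ 0.57565669 -0.23481205  0.07717989] [-0.24372208 -0.31722539  5.08769379]
[ 0.57568271 -0.23479348  0.07713266] [0.01392724 0.00835053 4.97040546] 28.0333
```

It bottomed out: 9 N at the stop, then a steady 5.0 N, which is the full-travel spring force. Release, retreat and check.

Run:
```python
from push import *
move_l([.5757,-.2348,.2],feed=.1);movep([.50,-.16,.33],R(np.pi/2));lever("l4")
im,d,c=load("l4")
for n,a,col in(("start",(255,224),"green"),):
    ce,ar,m=blob(im,col,a,20);o,r=ray(c,[ce]);print(n,ce,ar,o+r[0]*np.median(d[m]))
b=load("w2");ce,ar,m=blob(b[0],"orange",(620,160),60) if 0 else (0,0,0)
x,_=camera("top");ref=np.load("pics/top0.npz")["im"]
for nm,(u,v,w) in dict(orange=(190,165,60),vials=(240,180,105),syr=(240,225,30),span=(325,235,30),back=(255,120,90)).items():
    print(nm,np.abs(x[v:v+60 if nm!="vials" else v+25,u:u+w].astype(int)-ref[v:v+60 if nm!="vials" else v+25,u:u+w]).mean().round(1))
cv2.imwrite("pics/end.png",np.hstack([im,])[...,::-1]);s=sense();print(s["time_s"],s["wrist_force"])
```

```text
lever 1.042 r 0.07515721921747634 area 439 [432.79726651 188.90888383]
start [256.6130031  224.91640867] 323 [ 0.57596526 -0.23492777  0.05715329]
orange 4.3
vials 16.5
syr 3.3
span 41.2
back 3.7
30.525 [1.05279105 0.25821721 0.75118903]
```

View pics/end.png

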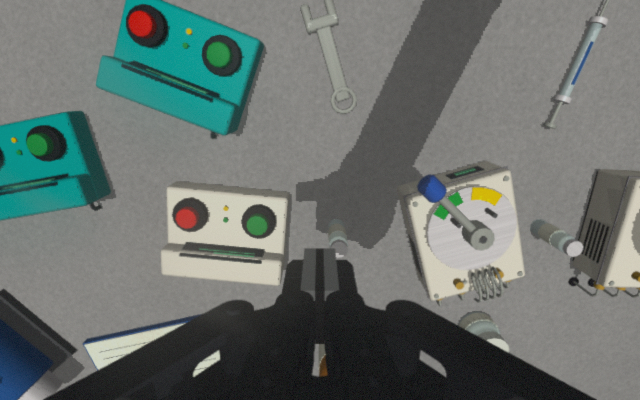

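The picture shows the lever over green, START up, and the vials, syringe and spanner as they were in w2. Handing in.

```bash
python3 -c "
from rig import *
finish_job();print(sense()['time_s'])"
```

```text
the job is handed in; nothing more can be done
the job is handed in; nothing more can be done
```

The gas injection is done and the job is handed in. It finished at about 31 s of the 70 s allowed.

- **LOAD:** I pushed the blue lever with the outside of the closed fingers until the force rose 8 N at the stop. It measured −0.015 rad there and stayed at least 5 s.
- **INJECT:** I pushed it back from the other side with the same 8 N limit. It measured 1.043 rad, and 1.042 rad in the last check.
- **START:** I pressed the cream pod's green button until it bottomed out, with a steady 5.0 N spring load, then let it go. Its top is back at z = 0.0572 m, against 0.0573 m before.

**Last checks:**
- Vial_a, vial_b, the syringe and the spanner look unmoved in the wrist picture.
- The top-camera comparison showed little change around the orange valve, the syringe and the strip behind the equipment. Its larger differences at the vials and the spanner I put down to the arm and its shadow being in that view. I did not confirm this separately.
- One earlier lever reading of 0.933 rad came from a view where the fingers hid the grip. I discarded it and re-measured from a clear view.

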